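Set the burner's air lever to the third notch

TASK

Get the bench burner's air blower ready for lighting: with a fingertip, push the red lever back to its closed end (the yellow one), then push it open click by click, resting about a second in the first and in the second notch, and leave it in the third notch without ever letting it run past that one. Only push the lever, never pinch it, and leave the glass tumbler, the wooden paddle and the jacks where they are.

Things in the scene. Friction and masses are not known exactly. Their poses are not given: they have to be found in the camera images.
- airbox: Fixed grey control box, 100 (x) x 220 (y) x 60 mm high, origin under its middle. A black slot runs along its y axis on top; the lever slides in it. The end at -y, with the yellow painted band and yellow marks, is the closed end; +y opens. White marks beside the slot show the five open notches, 24 mm apart. A fixed burner on a foot (45 mm radius, 111 mm tall) stands at x = +165 mm, y = 0 in its frame, joined by a pipe 42 mm high.
- lever_grip (a point): Centre of the lever's red upright grip, 34 mm (box x) x 16 mm (box y) x 45 mm high, spanning 75 to 120 mm above the table; below it a thin steel stem enters the slot. Its frame is parallel to the box's.
- closed_end (a point): Where the centre of the lever's grip is when the lever is closed (box frame: x 0, y -60 mm, 97.5 mm high).
- lever (a joint): Lever travel along box +y, m: 0 closed, notches one to five at 0.024, 0.048, 0.072, 0.096, 0.120, hard stops 6 mm beyond both ends. Starts in notch one, two or three. Leaving a notch it resists, up to about 5 N at 6 mm, fading to nothing half-way (12 mm); then it jumps by itself, ahead of the finger, into the next notch (overswing 3 mm) and stays.
- tumbler: Loose amber glass, 72 mm across, 90 mm tall, origin under its middle; must not be disturbed.
- paddle: Loose wooden paddle lying flat, 220 mm long along its x, 70 mm wide, 16 mm high, origin on the table under its middle; must not be disturbed.
- jacks: Loose steel glassmaker's jacks (spring tongs) lying flat, 215 mm long along their x, 60 mm wide, 22 mm high, origin on the table under their middle; must not be disturbed.
Mind the look-alikes: they are no part of the job. What is meant by the tumbler is not green, and is the smaller of those in its own colour.

How it is judged (in metres and radians):
On the way, in this order (a step that is already met when the one before it is completed fails the run):
1. the lever is pushed back to its closed position (value of joint lever between -0.008 and 0.004 m), for 0.2 s.
2. it rests in the first notch (value of joint lever between 0.019 and 0.029 m), for 0.4 s.
3. it rests in the second notch (value of joint lever between 0.043 and 0.053 m), for 0.4 s.
4. it clicks into the third notch (value of joint lever between 0.068 and 0.076 m), for 0.2 s.
At the end, for the whole second after the job is handed in: The lever stands at rest in the third notch (72 mm from closed, within 4 mm), after being closed and resting at least 0.4 s in notches one and two; tumbler (upright), paddle and jacks within 15 mm of where they stood (all of step 4 and velocity of joint lever between -0.01 and 0.01 m/s and distance of each of tumbler, paddle, jacks from where it was at the start of the episode below 0.015 m and angle between tumbler's own z axis and vertical below 0.2 rad); the robot touches nothing.
It fails at once if the lever ran past the third notch (over half-way to the fourth) (value of joint lever above 0.084 m).
It fails at once if the lever was pinched, or squeezed with more than 35 N, away from its closed stop (contact force between the fingers and lever above 35 N and value of joint lever above 0.006 m).
It fails at once if the tumbler, paddle or jacks were moved or lifted by over 15 mm or the tumbler tipped (distance of any of tumbler, paddle, jacks from where it was at the start of the episode above 0.015 m or angle between tumbler's own z axis and vertical above 0.2 rad).
It also fails if it takes over 64 s, if anything falls off the work surface, if the arm or the gripper's body presses on something with over 40 N, if the wrist force passes 120 N, or if a joint passes its speed limit or range.

ROBOT

A 6-joint arm with a two-finger parallel gripper is mounted at the origin on the work surface. World frame = base frame: x ahead of the robot, y to its left, z up, the work surface at z = 0. Lengths are in m, angles in degrees, forces in N, time in s.
With the tool pointing down it reaches from about 0.375 to 0.9 m from the base axis. Payload 3.1 kg.
Tool frame: the origin (TCP) lies midway between the tips of the shut fingers; the grasp point (between the pads) lies 19 mm behind it; x points along the fingers, y is the direction in which the jaws open and shut, and the axes are right-handed (so a half turn about x gives the same grasp; the last joint's range is limited). The gripper opens to 87 mm and grips with 3 to 60 N. Pads are 19 mm wide; open, the fingers measure 117 mm over their backs; the gripper's body (75 mm by 190 mm) begins 51 mm behind the grasp point.
Start: joints at [54.288, 30.224, 82.088, -0, 67.689, -10.227], TCP at [0.269, 0.564, 0.223] pointing down, gripper open.
Joint ranges: [-176.69, 176.69], [-43.24, 126.21], [12.49, 139.97], [-82, 262], [0, 151.66], [-163.58, 163.58]. Speed limits (degrees/s): [159.86, 159.86, 180, 180, 180, 180].

INTERFACE

Orientations are given as a 3x3 rotation matrix whose columns are the frame's x, y, z axes.
In Python, from rig import bot gives the robot as it stands.
- The arm moves only by the tool play_rows, never from a script. Its argument "motion" is a list of rows, each a list of 3 entries, a list of its own where there are three numbers: the shift along the tool's x, y, z in mm, then the turn, a rotation vector about the tool's x, y, z in degrees, then the opening, from 0 (shut) to 1 (fully open). A call has 1 to 8 rows; each row is the pose to reach, as a shift and turn from the pose commanded when the call began, along the tool's axes at that moment; what a row does not reach only later rows make up. A row lasts 1/10 s, in which the tool goes at most 50 mm and 8.59 degrees, less where a joint would pass 70% of its speed; a pose out of reach is approached as far as the arm can. A call with a gripper value outside its range is refused whole. The fingers move at their own pace and stop on an object; the grip force is fixed at half the most. Time passes only in rows, so rows that repeat a pose let the fingers close. It gives the time, the measured TCP pose, the force and the opening at its end, in the units of the state.
- bot.read_state(): the state, without advancing time (a new reading comes with each control period).
- bot.capture(name): name is "scene" or "side" or "wrist"; returns a dict with "img" (384x512x3 uint8, blue, green, red), "mtx" (3x3 intrinsics, pixels), "rvec" (rotation vector, rad) and "tvec" (3), from world to camera coordinates, as OpenCV has them. Camera axes: x right, y down, z forward; pixel columns grow to the right and rows downward; lengths in m; the calibration is good to about 2 mm. A picture is of the moment at which its call begins. There is no depth.
- bot.hand_in(): hands the job in, once; it reports no verdict.
The state is a dict: "time_s": time; "joint_positions": joint angles; "qvel": joint speeds; "tau": joint torques, N m; "position": TCP position; "tcp_rot": TCP orientation; "force": force on the tool from outside, world axes, zero at the start; "moment": the same for the moment, N m; "opening": opening from 0.0 (shut) to 1.0 (fully open).
Only numpy, scipy, OpenCV 4.12 (cv2) and the standard library are available. Lean on these libraries where they do the work, as an engineer would, in place of code of your own. Each camera call takes 0.05 s, during which the arm holds its last target.

## Working session

There is one attempt and no reset: what is moved stays moved. The work goes in short steps, Python scripts to look and compute and a tool call to move; the robot and the scene stay as the last step left them, time stands still between calls to the robot, and variables do not carry over. Pictures are saved under pics/ and viewed, and the job is handed in when it is done.

Besides the shell and the picture viewer there is one more tool, called after "Request:" as name([rows], argument=value, ...), one row to a line, values as JSON. play_rows: Moves the arm, as the interface text tells. Its arguments: {"type":"object","properties":{"motion":{"type":"array"}},"required":["motion"]}

```bash
mkdir -p pics; python3 - <<'E'
from rig import bot
import cv2,pickle
s=bot.read_state();print(s)
for n in("scene","side","wrist"):
    c=bot.capture(n);pickle.dump(c,open(n+'0.pkl','wb'));cv2.imwrite(f'pics/{n}0.png',c['img']);print(n,c['mtx'].tolist(),c['rvec'],c['tvec'])
E
ls
```

```text
{'time_s': 0.0, 'joint_positions': array([ 5.42863440e+01,  3.02753753e+01,  8.21550893e+01, -1.07846866e-03,
        6.76873539e+01, -1.02274115e+01]), 'qvel': array([ 0.05577238, -0.00107962, -0.02464605,  0.07095223, -0.03194385,
        0.09078205]), 'tau': array([-1.08033979e-03, -4.40043175e+01, -1.76589578e+01,  6.33393601e-02,
        5.81344077e-02, -1.65278061e-04]), 'position': array([0.26849298, 0.56360541, 0.22161731]), 'tcp_rot': array([[-1.18620647e-03,  4.30286723e-01,  9.02691492e-01],
       [-1.67978216e-03,  9.02689996e-01, -4.30288217e-01],
       [-9.99997886e-01, -2.02673573e-03, -3.47988754e-04]]), 'force': array([-0.31551059, -1.18806298,  0.04271836]), 'moment': array([ 0.04959542, -0.01687309,  0.02368497]), 'opening': 1.0008426886043533}
scene [[431.3069213593954, 0.0, 257.5581335749144], [0.0, 431.3069213593954, 195.88764719055771], [0.0, 0.0, 1.0]] [ 1.16448936  2.42954017 -0.87115872] [ 0.3050436  -0.25942133  1.22149222]
side [[359.2964924267494, 0.0, 257.6183258707685], [0.0, 359.2964924267494, 185.83218646277436], [0.0, 0.0, 1.0]] [ 2.27035499 -0.10493004  0.06192837] [-0.53247623  0.1306074   0.86327152]
wrist [[284.4693840638184, 0.0, 254.40838317798097], [0.0, 284.4693840638184, 185.23214152303584], [0.0, 0.0, 1.0]] [-2.43474478 -1.53625686 -0.22990777] [-0.6231241  -0.03598098  0.39114035]
pics
scene0.pkl
side0.pkl
wrist0.pkl
```

View pics/scene0.png

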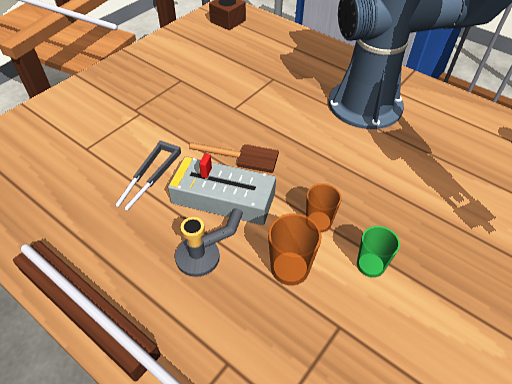

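View pics/side0.png

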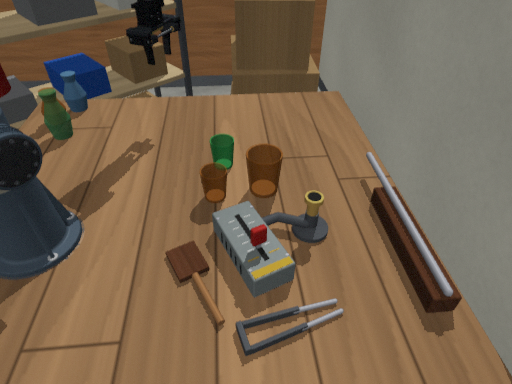

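View pics/wrist0.png

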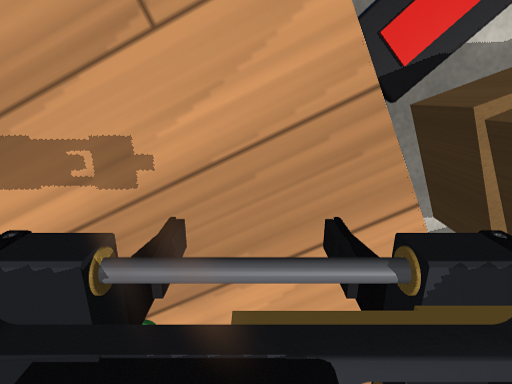

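The scene view shows the grey box near (222,188) with the yellow end at (180,172) and the red lever at (206,165). The small amber tumbler is at (322,206), with a bigger amber one at (294,248) and a green one at (378,250) as look-alikes. The paddle is at (240,155), the jacks at (150,175) and the burner at (197,245). I'll zoom in next.

```bash
python3 - <<'E'
import cv2,pickle
a=pickle.load(open('scene0.pkl','rb'))['img'];b=pickle.load(open('side0.pkl','rb'))['img']
cv2.imwrite('pics/c1.png',cv2.resize(a[130:280,110:310],None,fx=4,fy=4,interpolation=cv2.INTER_CUBIC))
cv2.imwrite('pics/c2.png',cv2.resize(b[190:340,160:360],None,fx=4,fy=4,interpolation=cv2.INTER_CUBIC))
E
```

```text
(no output)
```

View pics/c1.png

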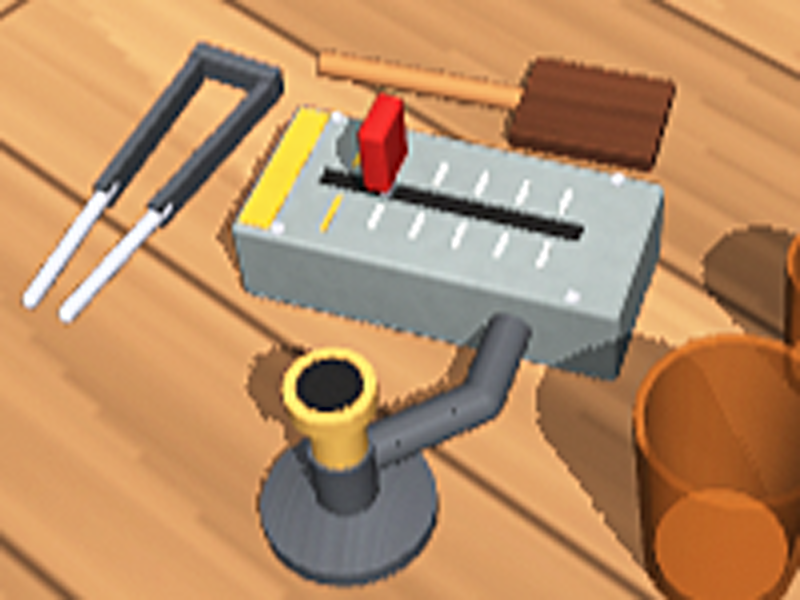

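View pics/c2.png

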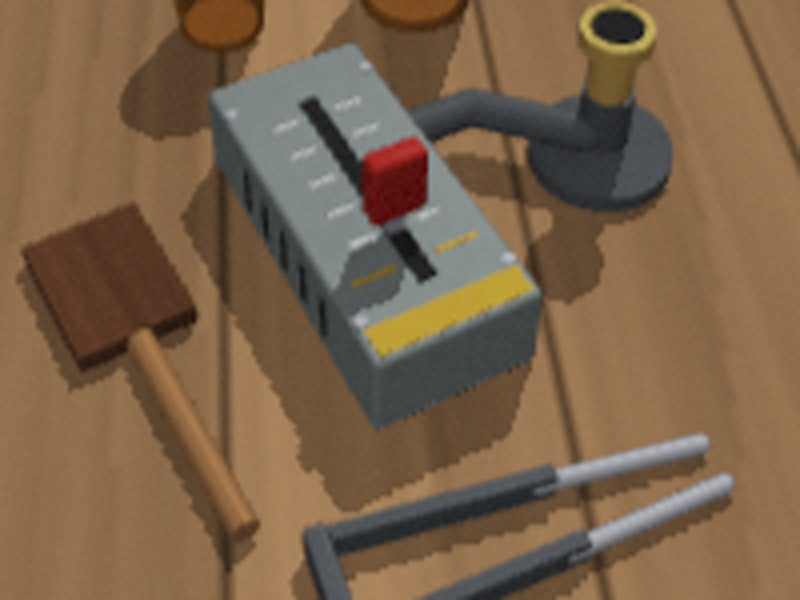

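```bash
cat > h.py <<'E'
import cv2,pickle,numpy as np
def ray(c,uv,z):
    R=cv2.Rodrigues(c['rvec'])[0];t=np.ravel(c['tvec']);o=-R.T@t
    p=cv2.undistortPoints(np.array([[uv]],float),c['mtx'],None)[0,0]
    d=R.T@np.array([p[0],p[1],1]);return o+d*(z-o[2])/d[2]
def lines(cs,uvs):
    A=[];b=[]
    for c,uv in zip(cs,uvs):
        R=cv2.Rodrigues(c['rvec'])[0];t=np.ravel(c['tvec']);o=-R.T@t
        d=ray(c,uv,0)-o;d/=np.linalg.norm(d);P=np.eye(3)-np.outer(d,d);A.append(P);b.append(P@o)
    A=np.vstack(A);b=np.hstack(b);x,r,_,_=np.linalg.lstsq(A,b,rcond=None);return x,np.sqrt(r)
def box(C):
    # C: (-x-y),(-x+y),(+x+y),(+x-y) world xy -> rigid fit
    M=np.array([[-.05,-.11],[-.05,.11],[.05,.11],[.05,-.11]]);m=C.mean(0);H=M.T@(C-m)
    th=np.arctan2(H[0,1]-H[1,0],H[0,0]+H[1,1]);R=np.array([[np.cos(th),-np.sin(th)],[np.sin(th),np.cos(th)]])
    return m,th,np.abs(C-m-M@R.T).max()
def proj(c,P): return cv2.projectPoints(np.atleast_2d(P).astype(float),c['rvec'],c['tvec'],c['mtx'],None)[0][:,0]
E
python3 - <<'E'
from h import *
a=pickle.load(open('scene0.pkl','rb'));b=pickle.load(open('side0.pkl','rb'))
f=lambda l,o:[(x/4+o[0]-.4,y/4+o[1]-.4) for x,y in l]
A=f([(302,105),(663,185),(620,320),(236,232)],(110,130))
B=f([(378,358),(212,95),(355,43),(540,292)],(160,190))
for c,l in((a,A),(b,B)):
    C=np.array([ray(c,p,.06)[:2] for p in l]);m,th,e=box(C);print(m,np.degrees(th),e)
C=[lines((a,b),p) for p in zip(A,B)];print(C)
C=np.array([x[0][:2] for x in C]);m,th,e=box(C);print(m,np.degrees(th),e)
R=np.array([[np.cos(th),-np.sin(th)],[np.sin(th),np.cos(th)]])
# grip centre by mask centroid
uv=[]
for c,bb in((a,(195,145,220,185)),(b,(240,215,275,255))):
    h=cv2.cvtColor(c['img'],cv2.COLOR_BGR2HSV);k=((h[...,0]<8)|(h[...,0]>172))&(h[...,1]>180)&(h[...,2]>80)
    q=np.zeros_like(k);q[bb[1]:bb[3],bb[0]:bb[2]]=1;y,x=np.nonzero(k&q);print(x.min(),x.max(),y.min(),y.max());uv.append((x.mean(),y.mean()))
g,r=lines((a,b),uv);print('grip',g,r,'boxframe',R.T@(g[:2]-m))
# things
for n,p,z in(('tumbler',(215,168+30),0),):pass
for n,u in(('tumbler scene foot',(322,222)),):print(n,ray(a,u,0))
for n,u in(('tumb side foot',(216,196)),('big side',(264,188)),('green',(223,163)),('paddle',(190,262)),('paddle end',(221,323)),('jack',(240,335)),('jack tip',(340,305))):print(n,ray(b,u,0.0))
E
```

```text
[ 0.51313045 -0.08047031] 22.82672195322154 0.0031567477359218526
[ 0.511024   -0.08529635] 22.44000176374462 0.006305559285535209
[(array([ 0.50827634, -0.19999592,  0.06009294]), array([0.00044445])), (array([ 0.42543313, -0.00278153,  0.05712209]), array([0.00114437])), (array([0.51455026, 0.03671598, 0.05572727]), array([0.00040552])), (array([ 0.59696308, -0.16310381,  0.05459198]), array([0.0008435]))]
[ 0.5113057  -0.08229132] 22.708966979844618 0.0030704693497865393
200 211 153 177
251 266 225 245
grip [ 0.52485468 -0.11709306  0.09687841] [0.00103139] boxframe [-0.0009366  -0.03733442]
tumbler scene foot [0.4261908  0.13103002 0.        ]
tumb side foot [0.43158153 0.12255874 0.        ]
big side [0.56726828 0.14498989 0.        ]
green [0.45436289 0.27371185 0.        ]
paddle [ 3.70743658e-01 -9.84015326e-02 -1.11022302e-16]
paddle end [ 0.43812382 -0.2534713   0.        ]
jack [ 0.47381556 -0.28135464  0.        ]
jack tip [ 0.68216178 -0.23622194  0.        ]
```

Candidates:
- **Tumbler:** small amber at scene (322,206) is the one meant. Big amber at (294,248) and green at (378,250) are look-alikes.
- **Lever:** the red grip at (206,165) is the only one. Its box-frame y is -37 mm, so it stands in notch one.

The crop confirms the grip and the yellow end. Next I'll work out the approach move.

```bash
cat >> h.py <<'E'
BM=np.array([.5117,-.0825]);TH=np.radians(22.7);BR=np.array([[np.cos(TH),-np.sin(TH)],[np.sin(TH),np.cos(TH)]])
def plan(s,bx,by,z):
    from scipy.spatial.transform import Rotation as Ro
    p=np.r_[BM+BR@[bx,by],z];R=np.array(s['tcp_rot'])
    Z=np.r_[-BR[:,1],0];X=np.array([0,0,-1.]);T=np.c_[X,np.cross(Z,X),Z]
    print('shift mm',(1000*R.T@(p-s['position'])).round(1),'turn',Ro.from_matrix(R.T@T).as_rotvec(degrees=True).round(2),'box now',(1000*BR.T@(np.array(s['position'])[:2]-BM)).round(1),'z',round(s['position'][2]*1000,1),'F box',(BR.T@np.array(s['force'])[:2]).round(2),round(s['force'][2],2),'t',s['time_s'],'op',round(s['opening'],2))
E
python3 - <<'E'
from h import *
from rig import bot
plan(bot.read_state(),0,.010,.21)
E
```

```text
shift mm [  12.4 -472.1  490.1] turn [4.182e+01 2.000e-02 1.000e-01] box now [ 25.1 690. ] z 221.8 F box [0.04 0.76] 0.64 t 0.15 op 1.0
```

Request:
play_rows([
  [[0,-28,30],[5,0,0],0],
  [[0,-56,60],[10,0,0],0],
  [[0,-84,90],[15,0,0],0],
  [[0,-112,120],[20,0,0],0],
  [[0,-142,150],[26,0,0],0],
  [[0,-172,180],[31,0,0],0],
  [[0,-202,210],[36,0,0],0],
  [[0,-232,240],[41.8,0,0],0],
])

```text
time_s: 0.95
position: [0.3859, 0.2499, 0.2225]
tcp_rot: [[0.0, 0.924, 0.383], [-0.0, 0.383, -0.924], [-1.0, -0.0, 0.0]]
force: [1.4, 0.4, 0.3]
opening: 0.356
```

```bash
python3 - <<'E'
from h import *
from rig import bot
plan(bot.read_state(),0,.010,.21)
E
```

```text
shift mm [ 12.5 -11.1 345.2] turn [-0.19  0.    0.  ] box now [ 12.2 355.2] z 222.5 F box [ 1.43 -0.12] 0.28 t 0.95 op 0.36
```

Request:
play_rows([
  [[0,-2,45],[0,0,0],0],
  [[0,-4,90],[0,0,0],0],
  [[2,-6,135],[0,0,0],0],
  [[4,-8,180],[0,0,0],0],
  [[6,-10,225],[0,0,0],0],
  [[8,-11,270],[0,0,0],0],
  [[10,-11,310],[0,0,0],0],
  [[12,-11,335],[0,0,0],0],
])

```text
time_s: 1.75
position: [0.5062, -0.0649, 0.2104]
tcp_rot: [[0.001, 0.923, 0.384], [-0.001, 0.384, -0.923], [-1.0, 0.001, 0.001]]
force: [0.3, 0.4, 0.1]
opening: 0.005
```

Request:
play_rows([
  [[0,0,0],[0,0,0],0],
  [[0,0,0],[0,0,0],0],
])

```text
time_s: 1.95
position: [0.5043, -0.0617, 0.2101]
tcp_rot: [[-0.002, 0.923, 0.385], [0.001, 0.385, -0.923], [-1.0, -0.001, -0.002]]
force: [-0.2, -0.2, 0.4]
opening: 0.007
```

```bash
python3 - <<'E'
from h import *
from rig import bot
plan(bot.read_state(),0,.015,.09)
for n in ('side','scene','wrist'):
    c=bot.capture(n);cv2.imwrite(f'pics/{n}1.png',c['img']);pickle.dump(c,open(n+'1.pkl','wb'))
E
```

```text
shift mm [120.1  -1.    7.3] turn [-0.06 -0.09  0.06] box now [ 1.2 22.1] z 210.1 F box [-0.28 -0.15] 0.42 t 1.95 op 0.01
```

View pics/side1.png

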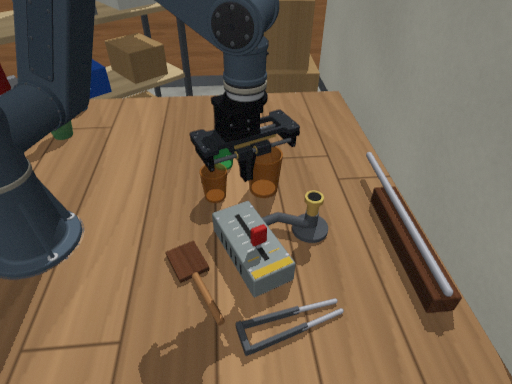

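View pics/wrist1.png

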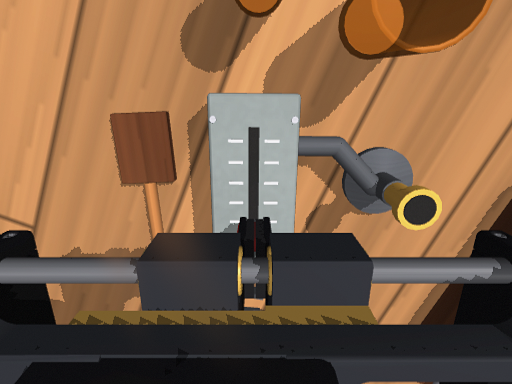

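Side and wrist views show the shut fingers above the box. In the wrist view the slot lies at column 254, in line with the fingers. The lever is at side (258,234), still in notch one. Now I'll lower the tool.

Request:
play_rows([
  [[30,0,0],[0,0,0],0],
  [[60,0,0],[0,0,0],0],
  [[85,0,0],[0,0,0],0],
  [[105,-1,4],[0,0,0],0],
  [[120,-1,7],[0,0,0],0],
  [[120,-1,7],[0,0,0],0],
  [[120,-1,7],[0,0,0],0],
])

```text
time_s: 2.8
position: [0.5065, -0.0676, 0.0908]
tcp_rot: [[-0.0, 0.922, 0.387], [0.0, 0.387, -0.922], [-1.0, -0.0, -0.0]]
force: [-0.0, -0.9, -0.4]
opening: 0.004
```

```bash
python3 - <<'E'
from h import *
from rig import bot
plan(bot.read_state(),0,-.019,.09)
c=bot.capture('side');cv2.imwrite('pics/side2.png',cv2.resize(c['img'][100:325,130:430],None,fx=2.6,fy=2.6))
E
```

```text
shift mm [ 0.8 -1.  34.7] turn [ 0.09 -0.02  0.02] box now [ 0.9 15.7] z 90.8 F box [-0.35 -0.81] -0.41 t 2.8 op 0.0
```

View pics/side2.png

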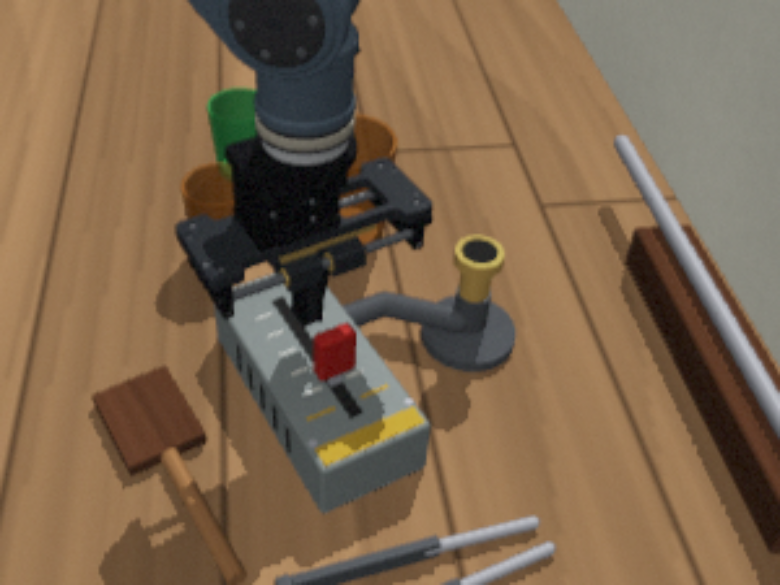

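The finger is at crop (308,300), behind the lever at (335,350) and clear of it. I'll push towards closed.

Request:
play_rows([
  [[0,0,15],[0,0,0],0],
  [[0,0,25],[0,0,0],0],
  [[0,0,30],[0,0,0],0],
  [[0,0,35],[0,0,0],0],
  [[0,0,39],[0,0,0],0],
  [[0,0,43],[0,0,0],0],
  [[0,0,47],[0,0,0],0],
  [[0,0,49],[0,0,0],0],
])

```text
time_s: 3.65
position: [0.5262, -0.1149, 0.0905]
tcp_rot: [[0.001, 0.922, 0.387], [-0.001, 0.387, -0.922], [-1.0, 0.0, 0.002]]
force: [1.0, 0.9, 0.0]
opening: 0.013
```

Request:
play_rows([
  [[0,0,0],[0,0,0],0],
  [[0,0,0],[0,0,0],0],
])

```text
time_s: 3.85
position: [0.5256, -0.1141, 0.0904]
tcp_rot: [[-0.0, 0.922, 0.386], [-0.0, 0.386, -0.922], [-1.0, -0.0, 0.0]]
force: [0.2, -0.0, 0.2]
opening: 0.003
```

```bash
cat >> h.py <<'E'
def lever(name):
    from rig import bot
    c=bot.capture('side');cv2.imwrite(f'pics/{name}.png',cv2.resize(c['img'][150:320,180:380],None,fx=3.5,fy=3.5))
    out=[]
    for nm,c in(('side',c),('scene',bot.capture('scene'))):
        h=cv2.cvtColor(c['img'],cv2.COLOR_BGR2HSV);k=(((h[...,0]<8)|(h[...,0]>172))&(h[...,1]>180)&(h[...,2]>80)).astype(np.uint8)
        q=np.zeros_like(k);P=np.array([np.r_[BM+BR@[0,y],.0975] for y in(-.07,.06)]);cv2.line(q,*[tuple(int(v) for v in p) for p in proj(c,P)],1,25)
        k&=q;y,x=np.nonzero(k)
        if len(x)<20: print(nm,'hidden',len(x));continue
        w=ray(c,(x.mean(),y.mean()),.0975);print(nm,'lever mm',(1000*(BR.T@(w[:2]-BM))+[0,60]).round(1),'px',len(x))
E
python3 - <<'E'
from h import *
from rig import bot
plan(bot.read_state(),0,-.037,.09);lever('l3')
E
```

```text
shift mm [ 0.4 -0.6  2.5] turn [0.01 0.01 0.01] box now [  0.6 -34.5] z 90.4 F box [ 0.22 -0.1 ] 0.19 t 3.85 op 0.0
side lever mm [-2.2 -0.2] px 270
scene hidden 0
```

View pics/l3.png

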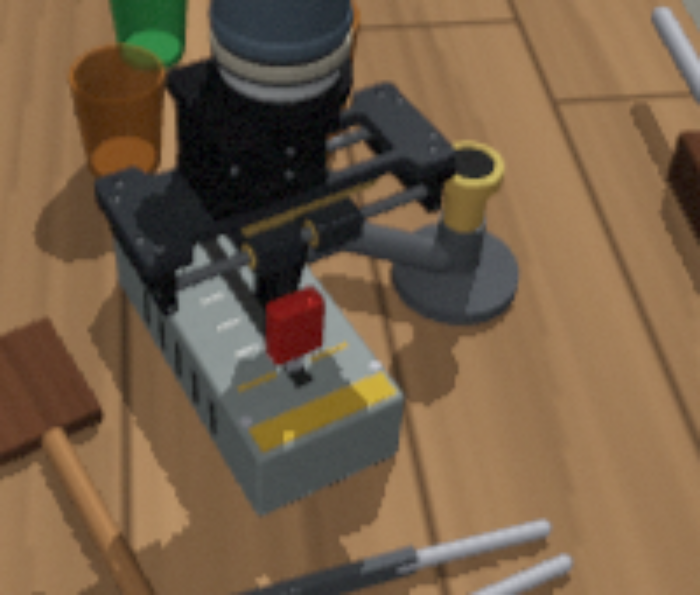

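The lever sits at about 0 mm (closed, at the yellow marks) with no contact force. I'll back off, lift, go over and come down on the closed side.

Request:
play_rows([
  [[0,0,-8],[0,0,0],0],
  [[-25,0,-8],[0,0,0],0],
  [[-55,0,-8],[0,0,0],0],
  [[-65,0,5],[0,0,0],0],
  [[-65,0,35],[0,0,0],0],
  [[-65,0,60],[0,0,0],0],
  [[-65,0,64],[0,0,0],0],
  [[-65,0,64],[0,0,0],0],
])

```text
time_s: 4.75
position: [0.5498, -0.1725, 0.1552]
tcp_rot: [[-0.001, 0.923, 0.385], [0.001, 0.385, -0.923], [-1.0, -0.001, -0.001]]
force: [0.2, 0.1, 0.9]
opening: 0.004
```

```bash
python3 - <<'E'
from h import *
from rig import bot
plan(bot.read_state(),0,-.097,.09);lever('l4')
E
```

```text
shift mm [65.2 -0.4 -0.7] turn [-0.04 -0.07  0.03] box now [  0.4 -97.8] z 155.2 F box [ 0.24 -0.02] 0.94 t 4.75 op 0.0
side lever mm [-3.3 -1.3] px 254
scene lever mm [ 0.1 -1.2] px 224
```

View pics/l4.png

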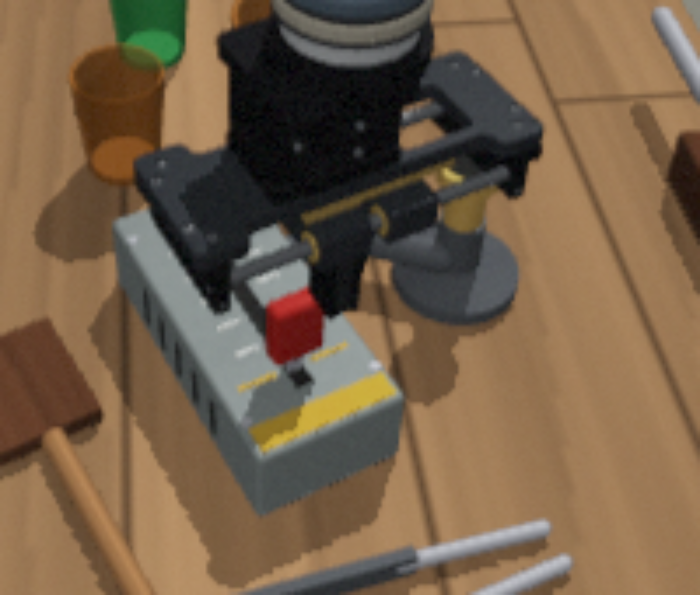

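```bash
python3 - <<'E'
from h import *
c=pickle.load(open('side1.pkl','rb'))
for P in([.5498,-.1725,.1552],[.5498,-.1725,.09],[.5256,-.1141,.0904]):
    print((proj(c,P)-[180,150])*3.5)
R=cv2.Rodrigues(c['rvec'])[0];print(-R.T@np.ravel(c['tvec']))
E
```

```text
[[332.82863099 297.73943158]]
[[328.15376795 374.8749523 ]]
[[275.85175389 300.63669945]]
[ 0.46809786 -0.62346259  0.66182002]
```

The tip projects to crop (333,298), as the picture shows, and the lever is still closed at -1 mm. I'll lower it on the closed side.

Request:
play_rows([
  [[20,0,0],[0,0,0],0],
  [[40,0,0],[0,0,0],0],
  [[55,0,0],[0,0,0],0],
  [[65,0,0],[0,0,0],0],
  [[65,0,0],[0,0,0],0],
  [[65,0,0],[0,0,0],0],
])

```text
time_s: 5.45
position: [0.5503, -0.1723, 0.0908]
tcp_rot: [[-0.0, 0.922, 0.387], [0.0, 0.387, -0.922], [-1.0, -0.0, -0.0]]
force: [0.6, -0.8, 0.5]
opening: 0.004
```

```bash
python3 - <<'E'
from h import *
from rig import bot
plan(bot.read_state(),0,-.0775,.09);lever('l5')
c=bot.capture('scene');cv2.imwrite('pics/sc5.png',cv2.resize(c['img'][100:270,120:320],None,fx=3.5,fy=3.5))
E
```

```text
shift mm [  0.8  -0.9 -20.3] turn [ 0.05 -0.01  0.  ] box now [  1.  -97.8] z 90.8 F box [ 0.26 -0.96] 0.53 t 5.45 op 0.0
side lever mm [-13.   -3.4] px 49
scene lever mm [ 0.1 -1.2] px 224
```

View pics/sc5.png

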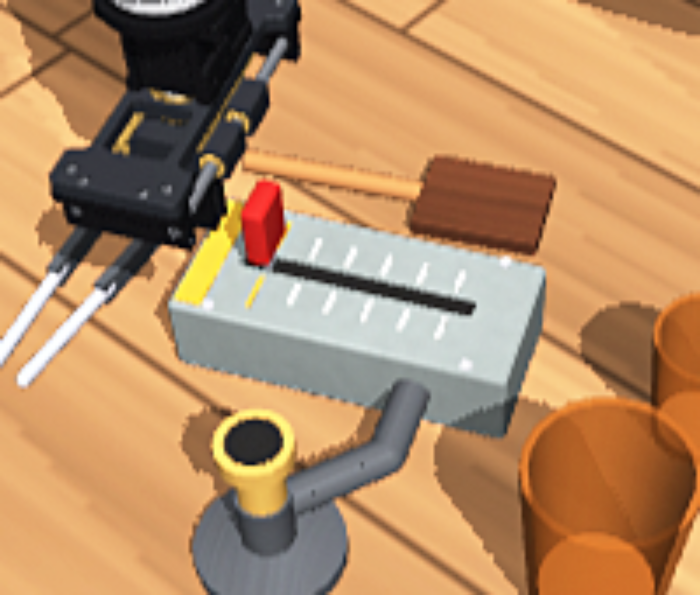

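The scene view shows the lever closed (crop (262,222)) and the finger just behind it. I'll push towards notch one.

Request:
play_rows([
  [[0,-1,-8],[0,0,0],0],
  [[0,-1,-15],[0,0,0],0],
  [[0,-1,-20],[0,0,0],0],
  [[0,-1,-23],[0,0,0],0],
  [[0,-1,-26],[0,0,0],0],
  [[0,-1,-28],[0,0,0],0],
  [[0,-1,-30],[0,0,0],0],
  [[0,-1,-30],[0,0,0],0],
])

```text
time_s: 6.4
position: [0.5376, -0.1447, 0.0905]
tcp_rot: [[-0.0, 0.923, 0.386], [0.001, 0.386, -0.923], [-1.0, 0.0, -0.001]]
force: [0.7, 0.3, 0.6]
opening: 0.008
```

```bash
python3 - <<'E'
from h import *
from rig import bot
plan(bot.read_state(),0,-.0635,.09);lever('l6')
E
```

```text
shift mm [ 0.5  0.1 -3.9] turn [-0.02 -0.08 -0.02] box now [ -0.1 -67.4] z 90.5 F box [ 0.7  -0.02] 0.63 t 6.4 op 0.01
side lever mm [-16.3   3.9] px 62
scene lever mm [ 0.2 10.6] px 222
```

Request:
play_rows([
  [[0,0,-1],[0,0,0],0],
  [[0,0,-2],[0,0,0],0],
  [[0,0,-3],[0,0,0],0],
  [[0,0,-3],[0,0,0],0],
  [[0,0,-3],[0,0,0],0],
])

```text
time_s: 7.0
position: [0.5366, -0.1427, 0.0905]
tcp_rot: [[-0.0, 0.922, 0.386], [0.0, 0.386, -0.922], [-1.0, -0.0, -0.0]]
force: [0.3, -0.6, 0.1]
opening: 0.004
```

```bash
python3 - <<'E'
from h import *
from rig import bot
plan(bot.read_state(),0,-.0635,.09);lever('l7')
E
```

```text
shift mm [ 0.5  0.2 -1.6] turn [ 0.02 -0.01  0.  ] box now [ -0.2 -65.1] z 90.5 F box [-0.01 -0.7 ] 0.15 t 7.0 op 0.0
side lever mm [-14.6  16.1] px 57
scene lever mm [-0.4 22.2] px 225
```

It clicked into notch one (scene reads 22.2 with a bias of about -1.2). I'll rest about 1 s there.

Request:
play_rows([
  [[0,0,0],[0,0,0],0],
  [[0,0,0],[0,0,0],0],
  [[0,0,0],[0,0,0],0],
  [[0,0,0],[0,0,0],0],
  [[0,0,0],[0,0,0],0],
  [[0,0,0],[0,0,0],0],
  [[0,0,0],[0,0,0],0],
  [[0,0,0],[0,0,0],0],
])

```text
time_s: 7.9
position: [0.5367, -0.1428, 0.0905]
tcp_rot: [[-0.0, 0.922, 0.386], [-0.0, 0.386, -0.922], [-1.0, -0.0, -0.0]]
force: [-0.3, -0.0, -0.1]
opening: 0.002
```

Request:
play_rows([
  [[0,0,-4],[0,0,0],0],
  [[0,0,-8],[0,0,0],0],
  [[0,0,-11],[0,0,0],0],
  [[0,0,-14],[0,0,0],0],
  [[0,0,-17],[0,0,0],0],
  [[0,0,-20],[0,0,0],0],
  [[0,0,-21],[0,0,0],0],
  [[0,0,-21],[0,0,0],0],
])

```text
time_s: 8.7
position: [0.5281, -0.1225, 0.0905]
tcp_rot: [[-0.001, 0.923, 0.386], [0.002, 0.386, -0.923], [-1.0, -0.0, -0.002]]
force: [-0.3, 0.7, -0.1]
opening: 0.007
```

```bash
python3 - <<'E'
from h import *
from rig import bot
plan(bot.read_state(),0,-.041,.09);lever('l8')
E
```

```text
shift mm [ 0.5  0.3 -2.2] turn [-0.01 -0.1   0.01] box now [ -0.3 -43.2] z 90.5 F box [-0.04  0.76] -0.11 t 8.7 op 0.01
side lever mm [-15.9  29. ] px 60
scene lever mm [ 0.5 35.1] px 219
```

At the half-way point again, so 3 mm more.

Request:
play_rows([
  [[0,0,-1],[0,0,0],0],
  [[0,0,-2],[0,0,0],0],
  [[0,0,-3],[0,0,0],0],
  [[0,0,-3],[0,0,0],0],
  [[0,0,-3],[0,0,0],0],
])

```text
time_s: 9.3
position: [0.5274, -0.1206, 0.0906]
tcp_rot: [[0.0, 0.922, 0.386], [0.0, 0.386, -0.922], [-1.0, 0.0, 0.0]]
force: [-0.6, -0.1, -0.8]
opening: 0.005
```

```bash
python3 - <<'E'
from h import *
from rig import bot
plan(bot.read_state(),0,-.041,.09);lever('l9')
E
```

```text
shift mm [ 0.6  0.2 -0.2] turn [ 0.02  0.   -0.  ] box now [ -0.2 -41.2] z 90.6 F box [-0.57  0.13] -0.78 t 9.3 op 0.0
side lever mm [-15.   39.5] px 55
scene lever mm [ 0.  46.6] px 222
```

Notch two reached. I'll rest there, then push towards three with the final TCP y near -18.

Request:
play_rows([
  [[0,0,0],[0,0,0],0],
  [[0,0,0],[0,0,0],0],
  [[0,0,0],[0,0,0],0],
  [[0,0,0],[0,0,0],0],
  [[0,0,0],[0,0,0],0],
  [[0,0,0],[0,0,0],0],
  [[0,0,0],[0,0,0],0],
  [[0,0,0],[0,0,0],0],
])

```text
time_s: 10.2
position: [0.5274, -0.1206, 0.0906]
tcp_rot: [[-0.0, 0.922, 0.386], [0.0, 0.386, -0.922], [-1.0, -0.0, -0.0]]
force: [0.9, -0.7, 0.4]
opening: 0.004
```

Request:
play_rows([
  [[0,0,-4],[0,0,0],0],
  [[0,0,-8],[0,0,0],0],
  [[0,0,-11],[0,0,0],0],
  [[0,0,-14],[0,0,0],0],
  [[0,0,-17],[0,0,0],0],
  [[0,0,-20],[0,0,0],0],
  [[0,0,-21],[0,0,0],0],
  [[0,0,-21],[0,0,0],0],
])

```text
time_s: 11.0
position: [0.5189, -0.1004, 0.0905]
tcp_rot: [[-0.001, 0.923, 0.386], [0.001, 0.386, -0.923], [-1.0, -0.0, -0.002]]
force: [0.6, -0.2, 0.5]
opening: 0.006
```

```bash
python3 - <<'E'
from h import *
from rig import bot
plan(bot.read_state(),0,-.017,.09);lever('l10')
E
```

```text
shift mm [ 0.5  0.3 -2.3] turn [-0.01 -0.09  0.01] box now [ -0.3 -19.3] z 90.5 F box [ 0.45 -0.39] 0.45 t 11.0 op 0.01
side lever mm [-15.4  54. ] px 59
scene lever mm [ 0.9 59.1] px 211
```

Request:
play_rows([
  [[0,0,-1],[0,0,0],0],
  [[0,0,-2],[0,0,0],0],
  [[0,0,-3],[0,0,0],0],
  [[0,0,-3],[0,0,0],0],
  [[0,0,-3],[0,0,0],0],
])

```text
time_s: 11.6
position: [0.5181, -0.0984, 0.0905]
tcp_rot: [[-0.0, 0.922, 0.386], [0.0, 0.386, -0.922], [-1.0, -0.0, -0.0]]
force: [0.9, -0.0, 0.2]
opening: 0.002
```

```bash
python3 - <<'E'
from h import *
from rig import bot
plan(bot.read_state(),0,-.017,.09);lever('l11')
E
```

```text
shift mm [ 0.5  0.2 -0.2] turn [ 0.02 -0.01  0.  ] box now [ -0.2 -17.2] z 90.5 F box [ 0.81 -0.39] 0.23 t 11.6 op 0.0
side lever mm [-15.1  63.1] px 59
scene lever mm [ 0.3 70.5] px 214
```

Scene reads 70.5 (about 71.7 once the bias is removed), so the lever is in notch three. I'll back off and lift.

Request:
play_rows([
  [[0,0,10],[0,0,0],0],
  [[0,0,25],[0,0,0],0],
  [[-10,0,35],[0,0,0],0],
  [[-40,0,40],[0,0,0],0],
  [[-75,0,45],[0,0,0],0],
  [[-100,0,45],[0,0,0],0],
  [[-100,0,45],[0,0,0],0],
  [[-100,0,45],[0,0,0],0],
])

```text
time_s: 12.5
position: [0.536, -0.1412, 0.191]
tcp_rot: [[0.001, 0.923, 0.385], [-0.001, 0.385, -0.923], [-1.0, 0.001, 0.001]]
force: [0.2, 0.0, -1.3]
opening: 0.003
```

```bash
python3 - <<'E'
from h import *
from rig import bot
plan(bot.read_state(),0,-.017,.09);lever('l12')
a=pickle.load(open('scene0.pkl','rb'))['img'];c=bot.capture('scene')['img'];cv2.imwrite('pics/sc12.png',c)
d=cv2.absdiff(a,c).max(2)
for n,(x0,y0,x1,y1) in dict(tumbler=(305,182,342,232),paddle_blade=(238,143,282,172),jacks=(115,140,150,212)).items():print(n,(d[y0:y1,x0:x1]>40).sum())
E
```

```text
shift mm [ 1.009e+02  1.000e-01 -4.660e+01] turn [-0.03  0.08 -0.06] box now [ -0.2 -63.5] z 191.0 F box [ 0.17 -0.05] -1.28 t 12.5 op 0.0
side lever mm [-1.6 70.7] px 239
scene lever mm [ 0.3 70.5] px 214
tumbler 0
paddle_blade 0
jacks 189
```

View pics/sc12.png

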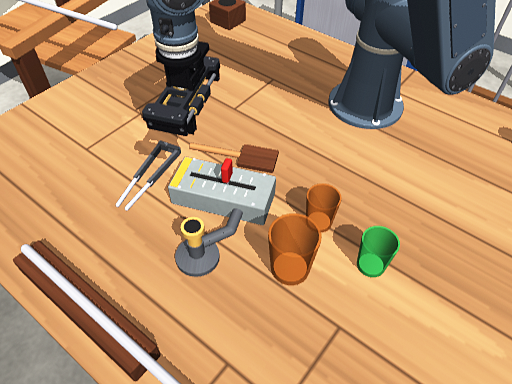

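View pics/l12.png

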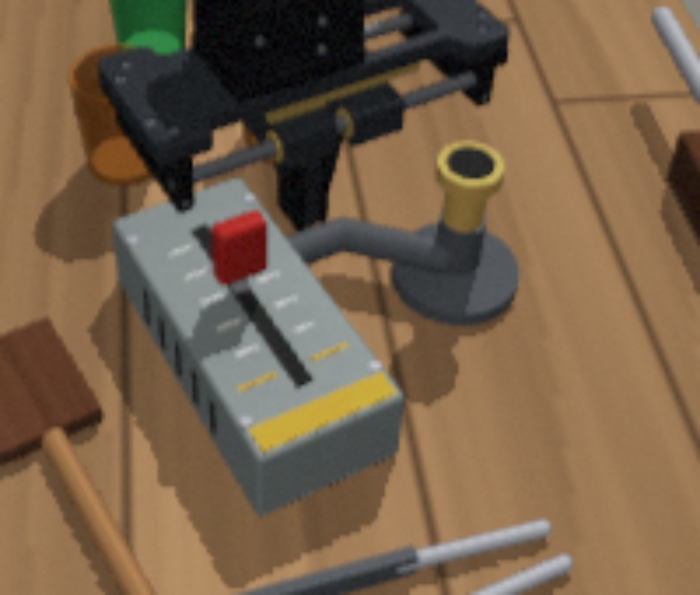

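The lever stands at scene (227,171), third mark (both cameras 70.5–70.7, bias about -1.2). The arm is clear. The jacks' tip in the side view is at (336,300), as at the start, so the 189 changed pixels are probably the gripper's shadow.

```bash
python3 - <<'E'
from rig import bot
print(bot.hand_in())
E
```

```text
the job is handed in; nothing more can be done
None
```

I pushed the lever with the shut fingertips from notch one back to closed. I then clicked it open through notches one and two, resting about 1 s in each, and left it in notch three. The job was handed in at about 12.6 s.

- **Lever:** both cameras read 70.5–70.7 mm. They also read about 1.2 mm low at the closed end, so the true position is roughly 72 mm. It never read above that.
- **Clearance:** the fingers are shut and well clear of everything, and every force reading between moves was only 1 N or so.
- **Loose items:** the tumbler and paddle blade showed no pixel change in the scene view. The jacks' patch showed 189 changed pixels, which I put down to the gripper's shadow without checking further. One of their tips was at the same pixel as at the start in the side view.

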